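# Set the push-and-turn dial of a lab shaker to 5 and start it

### The arm

A 6-joint arm with a two-finger parallel gripper is mounted at the origin on the work surface. World frame = base frame: x ahead of the robot, y to its left, z up, the work surface at z = 0. Lengths are in mm, angles in rad, forces in N, time in s.
With the tool pointing down it reaches from about 300 to 775 mm from the base axis. Payload 14.6 kg.
Tool frame: the origin (TCP) lies at the very end of the fingers, on their centre line; the grasp point (between the pads) lies 19 mm behind it; z points along the fingers, y is the line along which they close (so a half turn about z gives the same grasp; the last joint's range is limited). The gripper opens to 94 mm and grips with 3 to 60 N. Pads are 16 mm wide; open, the fingers measure 119 mm over their backs; the gripper's body (75 mm by 177 mm) begins 78 mm behind the grasp point.
Start: joints at [1.263, 0.3, 1.521, -0, 1.321, -0.067], TCP at [131.162, 534.121, 181.246] pointing down, gripper open.
Joint ranges: [-3.03, 3.03], [-0.79, 2.21], [0.23, 2.52], [-1.04, 4.18], [0, 3.07], [-2.55, 2.55]. Speed limits (rad/s): [2.22, 2.22, 2.57, 3.14, 3.14, 3.14].

### API

Orientations are given as [roll, pitch, yaw] about the fixed x, y, z axes, in that order (R = Rz(yaw) Ry(pitch) Rx(roll)).
In Python, from cell import manip, camera, get_calibration gives the robot as it stands. The module is installed in compiled form; this text tells all that it offers.
- The arm moves only by the tool jog_arm, never from a script. Its argument "plan" is one flat list of numbers, 6 for each row, row after row: the shift along the world's x, y, z in m, then the turn, a rotation vector about the world's x, y, z in degrees. A call has 1 to 20 rows; each row is the pose to reach, as a shift and turn from the pose commanded when the call began; what a row does not reach only later rows make up. A row lasts 1/10 s, in which the tool goes at most 50 mm and 8.59 degrees, less where a joint would pass 70% of its speed; a pose out of reach is approached as far as the arm can. A call with a gripper value outside its range is refused whole. "claw" is the finger opening in m, from 0 to 0.094, set as the call begins (left out, the last holds). The fingers move at their own pace and stop on an object; "force" is the grip in N (left out, the last holds). Time passes only in rows, so rows that repeat a pose let the fingers close. It gives the time, the measured TCP pose, the force, the opening and the grip force at its end, in the units of the state.
- manip.read_state(): the state, without advancing time (a new reading comes with each control period).
- camera(name): name is "scene" or "top" or "wrist"; returns (picture, depth): 480x640x3 uint8, red, green, blue; 480x640 float32, mm along the optical axis (not along the pixel's ray), 0 where there is no reading.
- get_calibration(name): a dict with "fx", "fy", "cx", "cy" (pixels), "k1" (the pictures are not rectified: a ray, as slopes to the right and down, at radius r is drawn at 1 + k1 r^2 times it, then the intrinsics apply), "origin" and "attitude" of the camera in the world. Camera axes: x right, y down, z forward; pixel columns grow to the right and rows downward; lengths in mm; the calibration is good to about 2 mm. A picture is of the moment at which its call begins: read the wrist's pose just before it. get_calibration takes no time and is no camera call; for the wrist camera it gives the pose at the moment of the call.
- manip.sign_off(): hands the job in; it is judged then, once.
The state is a dict: "clock": time; "joints": joint angles; "qd": joint speeds; "effort": joint torques, N m; "eef_pos": TCP position; "eef_rot": TCP orientation; "wrist_force": force on the tool from outside, world axes, zero at the start; "moment": the same for the moment, N m; "finger_gap": finger opening in mm; "finger_force": force on a finger pad.
Only numpy, scipy, OpenCV 4.12 (cv2) and the standard library are available. Lean on these libraries where they do the work, as an engineer would, in place of code of your own. Each camera call takes 0.05 s, during which the arm holds its last target. There are 200 camera calls.

### The job

Two culture dishes are ready on the bench shaker. Press its locked dial gently down until it meets its soft stop, keep it pressed without forcing it, turn it clockwise click by click to setting 5, and let it spring back up; then press the start button fully down and let go. Leave the bottle, tip box and beaker beside the shaker where they are.

Things in the scene. Friction and masses are not known exactly. Their poses are not given: they have to be found in the camera images.
- shaker: White box-shaped shaker fixed to the bench, 240 mm (its x) by 250 mm (its y), deck 70 mm above its underside. Origin: centre of the underside; the -x edge is roughly turned to the robot. The deck's +x half carries a rubber mat and two round dishes, up to 88 mm above the bench; its -x half the dial (at x -55, y +55 mm) and the start button (x -55, y -60 mm).
- dial_axis (a point): Fixed point where the dial's axis meets the deck (70 mm above the bench), axes as the shaker. Around it are 11 tick marks for settings 0 to 10, clockwise: 0 towards the shaker's +y, 5 (the longest mark) towards its +x, 10 towards its -y.
- dial_grip (a point): On the dial's axis at mid height of its grip bar; turns and sinks with the dial. x: along the bar to its white-marked end; z up. Dial black: round skirt 56 mm across, 6 mm thick; on it an upright bar 50 mm long, 14 mm thick, 24 mm tall (12 mm either side of this point), gripped across the 14 mm from above. Unpressed: skirt's underside 17, this point 35, bar's top 47 mm above the deck.
- dial (a joint): Angle of the dial, rad, growing clockwise from above. Settings 0 to 10 are clicks 0.314 rad (18 degrees) apart: setting k rests at k x 0.314; 5 at 1.571, white end along the shaker's +x. Starts on a click from 0 to 3. Leaving a click takes about 0.15 N m; past half way it drops into the next by itself. Unpressed it is locked by a tooth (2 degrees of play): over 20 N (0.45 N m) on it does damage.
- dial_push (a joint): How far the dial is pushed down, m (0 up; noisy). Spring: 2.3 N plus 0.4 N per mm. The depth needed is hidden and differs each time: after 4 to 12 mm it meets a stiff rubber stop (15 N per mm), felt as a sharp rise of force, and only there (0.5 mm before it) unlocks. Held on the stop with 10 to 14 N of push in all, it turns freely; over 16 N on the stop (20 N or more in all) does damage. Let go on a click, it springs up and locks.
- start (a joint): Travel of the start button, m: 0 up, 0.006 fully down; springs back. About 1.5 N to start and 5 N fully down.
- start_top (a point): Centre of the top of the start button, a grey round button 26 mm across in a black ring 42 mm across, 22 mm above the deck. Press straight down.
- media_bottle: Loose closed glass bottle, 72 mm across, 150 mm tall, at the shaker's +y side. Origin: centre of its underside. Leave it.
- tip_box: Loose pipette-tip box, 122 x 82 mm, 63 mm tall, at the shaker's -y side. Origin: centre of its underside. Leave it.
- beaker: Loose open white beaker, 70 mm across, 90 mm tall, at the shaker's +y side, nearer the robot than the bottle. Origin: centre of its underside. Leave it.

How it is judged (in metres and radians):
On the way, in this order (a step that is already met when the one before it is completed fails the run):
1. the dial is at setting 5 and has sprung back up (value of joint dial between 1.4808 and 1.6608 rad and z of dial_grip in the frame of dial_axis above 0.033 m), for 0.2 s.
2. the start button is pressed down (value of joint start above 0.0045 m), for 0.05 s.
At the end, for the whole second after the job is handed in: The dial rests at setting 5 (1.571 rad, within 0.09 rad), sprung up to within 2 mm of its unpressed height, and the start button, pressed after that, is up again (all of step 1 and value of joint start below 0.001 m and velocity of joint dial below 0.05 rad/s); the robot touches nothing.
It fails at once if the dial's rubber stop is pressed with over 16 N (contact force between stop_pad and anything else above 16 N).
It fails at once if the dial is forced against its locking tooth with over 20 N (contact force between lock_tooth and anything else above 20 N).
It fails at once if the start button goes down while the dial is not at setting 5 (value of joint start above 0.003 m and not (value of joint dial between 1.4808 and 1.6608 rad)).
It fails at once if the bottle, tip box or beaker is shifted by over 25 mm or tipped (distance of any of media_bottle, tip_box, beaker from where it was at the start of the episode above 0.025 m or angle between any of media_bottle, tip_box, beaker's own z axis and vertical above 0.3 rad).
It also fails if it takes over 69 s, if anything falls off the work surface, if the arm or the gripper's body presses on something with over 40 N, if the wrist force passes 120 N, or if a joint passes its speed limit or range.

## Working session

There is one attempt and no reset: what is moved stays moved. The work goes in short steps, Python scripts to look and compute and a tool call to move; the robot and the scene stay as the last step left them, time stands still between calls to the robot, and variables do not carry over. Pictures are saved under pics/ and viewed, at most 10 in all, crops included, and the job is handed in when it is done.

Besides the shell and the picture viewer there is one more tool, called after ">>>" by a JSON object that holds its "name" and its "arguments", one argument or row to a line. jog_arm: Moves the arm, as the interface text tells. Its arguments: {"type":"object","properties":{"plan":{"type":"array"},"claw":{"type":"number"},"force":{"type":"number"}},"required":["plan"]}

```bash
mkdir -p pics
cat > h.py <<'E'
import numpy as np, cv2
from cell import manip, camera, get_calibration
from scipy.spatial.transform import Rotation as R
def rot(c):
    a=np.array(c["attitude"],float)
    if a.shape==(3,3): return a
    return R.from_euler('xyz',a).as_matrix() if a.size==3 else R.from_quat(a).as_matrix()
def ray(c,u,v):
    K=np.array([[c["fx"],0,c["cx"]],[0,c["fy"],c["cy"]],[0,0,1]],float)
    p=cv2.undistortPoints(np.array([[[u,v]]],float),K,np.array([c["k1"],0,0,0],float))[0,0]
    return np.array([p[0],p[1],1.])
def at_z(c,u,v,z):
    d=rot(c)@ray(c,u,v); o=np.array(c["origin"],float); return o+d*(z-o[2])/d[2]
def at_depth(c,u,v,D):
    return np.array(c["origin"],float)+rot(c)@(ray(c,u,v)*D[int(v),int(u)])
E
python3 - <<'E'
from h import *
print(manip.read_state())
for n in("top","scene"):
    c=get_calibration(n);print(n,c)
    p,d=camera(n);cv2.imwrite(f"pics/{n}0.png",p[:,:,::-1]);np.save(f"pics/{n}0.npy",d)
E
```

```text
{'clock': 0.0, 'joints': array([ 1.26339826e+00,  3.00494274e-01,  1.52159954e+00, -1.57584870e-05,
        1.32069187e+00, -6.66040282e-02]), 'qd': array([-1.97424994e-03, -1.00031742e-03,  2.02376746e-03,  1.82523358e-05,
        1.79137670e-03, -4.73035520e-05]), 'effort': array([ 3.12139919e-04, -5.31820428e+01, -3.52732337e+01,  7.08386069e-02,
        2.45554018e-02, -9.47714125e-05]), 'eef_pos': array([131.07954962, 533.84472842, 180.66582882]), 'eef_rot': array([-3.14040125e+00, -6.41720605e-05,  2.90080249e+00]), 'wrist_force': array([-0.68126583, -0.09446991,  0.79001992]), 'moment': array([-0.01754871,  0.00649961,  0.00639166]), 'finger_force': 0.0, 'finger_gap': 93.95509246822917}
top {'fx': 477.6359568694375, 'fy': 477.6359568694375, 'cx': 328.1036538602592, 'cy': 240.8837745891875, 'k1': -0.11195316977592176, 'origin': array([440.12943066,  87.83464489, 989.83493721]), 'attitude': array([-2.99160676e+00, -1.70404347e-03, -1.56147462e+00])}
scene {'fx': 492.5907428231106, 'fy': 492.5907428231106, 'cx': 324.5544301482618, 'cy': 234.07460761641158, 'k1': -0.03714799124527741, 'origin': array([1003.89030814, -620.45862606,  692.07736349]), 'attitude': array([-2.21832822,  0.01345309,  0.56074477])}
```

View pics/top0.png

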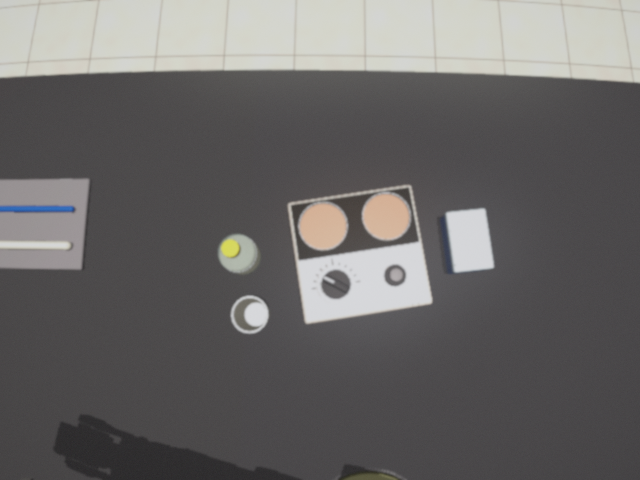

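View pics/scene0.png

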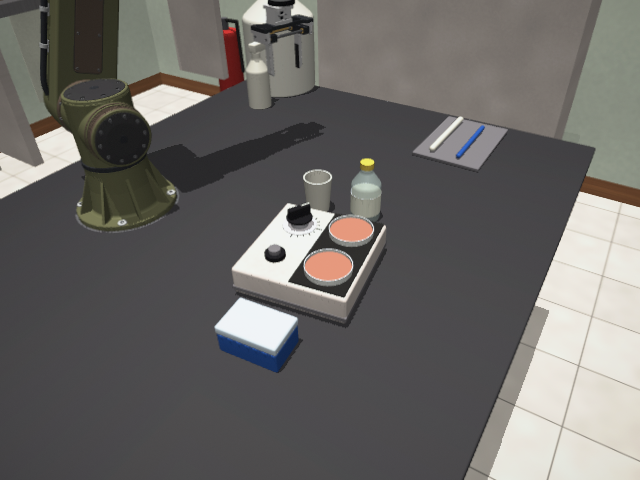

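The top view shows the shaker with corners near (289,203), (410,187), (431,303) and (305,322). The dial is near (336,284) with its white end to the upper left, and the button is near (396,274). I'll enlarge it to read these more exactly.

Run:
```python
import cv2
p=cv2.imread("pics/top0.png")[180:330,280:440]
cv2.imwrite("pics/top0c.png",cv2.resize(p,(640,600),interpolation=cv2.INTER_CUBIC))
```

```text
(no output)
```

View pics/top0c.png

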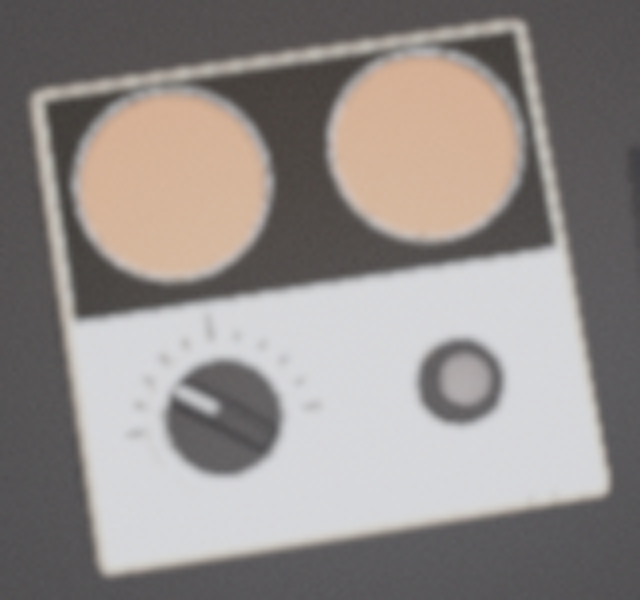

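Run:
```python
from h import *
c=get_calibration("top");d=np.load("pics/top0.npy")
f=lambda x,y,z:at_z(c,(x+.5)/4-.5+280,(y+.5)/4-.5+180,z)
A,B,C,D=[f(*p,70) for p in((33,93),(520,20),(609,490),(103,575))]
print("corners",A,B,C,D,[np.linalg.norm(q) for q in(A-B,B-C,C-D,D-A)])
cen=(A+B+C+D)/4
x=(A+B-C-D)[:2];y=(A+D-B-C)[:2]
yaw=(np.arctan2(x[1],x[0])+np.arctan2(-y[0],y[1]))/2
print("cen",cen,"yaw",np.degrees([np.arctan2(x[1],x[0]),np.arctan2(-y[0],y[1])]))
M=np.array([[np.cos(yaw),-np.sin(yaw)],[np.sin(yaw),np.cos(yaw)]])
print("dial pred",cen[:2]+M@[-55,55],"button pred",cen[:2]+M@[-55,-60])
print("skirt",f(223,417,93),"button",f(465,379,92))
a,b=f(178,390,117),f(218,411,117)
t0,t10=f(137,434,70),f(313,406,70);print("ticks mid",(t0+t10)/2,np.linalg.norm(t0-t10),np.degrees(np.arctan2(*(t0-t10)[1::-1])))
w=np.degrees(np.arctan2(a[1]-b[1],a[0]-b[0]));print("white end dir",w,"setting",(90+np.degrees(yaw)-w)/18, a,b)
for n,u,v in(("deck",400,300),("bar",336,284),("btn",396,274)):print(n,at_depth(c,u,v,d))
for n,u,v in(("bottle",231,248),("beaker",250,300),("tip",470,240)):print(n,at_depth(c,u,v,d))
```

```text
corners [654.26567471 167.68251649  70.        ] [694.11783445 -73.88016764  70.        ] [ 461.8343458  -113.30075927   70.        ] [419.83145421 129.37116069  70.        ] [np.float64(244.82794979718423), np.float64(235.60475832533425), np.float64(246.2801324503753), np.float64(237.5440248167199)]
cen [557.51232729  27.46818757  70.        ] yaw [9.45583173 9.59458176]
dial pred [494.16913573  72.60841445] button pred [513.1995079  -40.80606847]
skirt [494.26700254  73.17464957  93.        ] button [513.1357265  -40.89708416  92.        ]
ticks mid [494.21047278  71.77247264  70.        ] 85.72704341307094 99.55152610067411
white end dir 62.821919279992706 setting 2.0390715260072865 [504.96009325  94.22632222 117.        ] [495.53479738  75.8694095  117.        ]
deck [465.67548434 -51.71190181  69.11214962]
bar [492.50293764  72.45327214 118.6244549 ]
btn [513.82235872 -41.09875166  92.29388984]
bottle [552.3817514  260.20780684 151.41908255]
beaker [463.42771949 239.91644467  48.6852644 ]
tip [ 584.15110044 -192.92670983   66.34291919]
```

The dial is on setting 2, and its axis at about (494.2, 72.6) agrees from three measurements. The bar points along yaw 63.5°. I'll move above it.

>>> {"name": "jog_arm", "arguments": {
  "plan": [0.363,-0.4615,0,0,0,-102.7,0.363,-0.4615,0,0,0,-102.7,0.363,-0.4615,0,0,0,-102.7,0.363,-0.4615,0,0,0,-102.7,0.363,-0.4615,0,0,0,-102.7,0.363,-0.4615,0,0,0,-102.7,0.363,-0.4615,0,0,0,-102.7,0.363,-0.4615,0,0,0,-102.7,0.363,-0.4615,0,0,0,-102.7,0.363,-0.4615,0,0,0,-102.7,0.363,-0.4615,0,0,0,-102.7,0.363,-0.4615,0,0,0,-102.7,0.363,-0.4615,0,0,0,-102.7,0.363,-0.4615,0,0,0,-102.7,0.363,-0.4615,0,0,0,-102.7,0.363,-0.4615,0,0,0,-102.7],
  "claw": 0.06,
  "force": 30
}}

```text
clock: 1.7
eef_pos: [493.7, 73.5, 181.4]
eef_rot: [3.142, -0.0, 1.111]
wrist_force: [-1.0, -0.2, -0.0]
finger_gap: 59.9
finger_force: 0.0
```

Run:
```python
from h import *
s=manip.read_state();print({k:s[k] for k in("clock","joints","eef_pos","eef_rot","wrist_force","finger_gap")})
c=get_calibration("wrist");print(c);import pickle;pickle.dump(c,open("w1.pkl","wb"))
p,d=camera("wrist");cv2.imwrite("pics/w1.png",p[:,:,::-1]);np.save("pics/w1.npy",d)
```

```text
{'clock': 1.7, 'joints': array([7.44444939e-02, 1.86244460e-01, 1.66186659e+00, 9.12682664e-05,
       1.29334176e+00, 5.34548660e-01]), 'eef_pos': array([493.69284321,  73.54836382, 181.37791039]), 'eef_rot': array([ 3.14151704e+00, -1.46779504e-04,  1.11066717e+00]), 'wrist_force': array([-1.02937156, -0.24516068, -0.01594601]), 'finger_gap': 59.92864543426283}
{'fx': 346.65582507512494, 'fy': 346.65582507512494, 'cx': 321.3865681742047, 'cy': 242.5215506493168, 'k1': -0.050274492245385265, 'origin': array([523.66315435, 134.00479975, 384.38179839]), 'attitude': array([ 2.90430264e+00,  2.89797834e-04, -4.59048695e-01])}
```

View pics/w1.png

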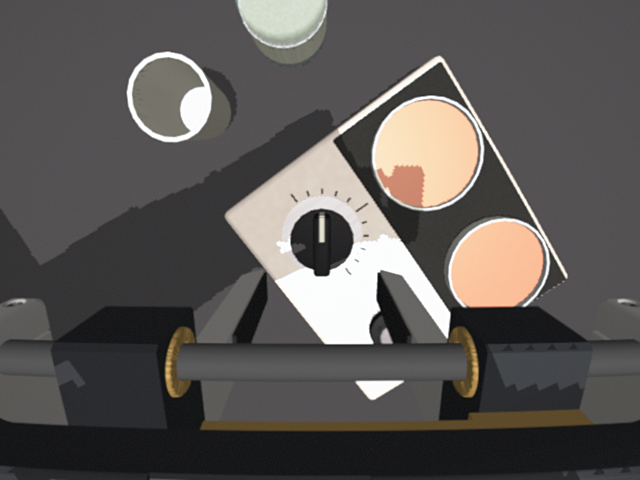

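The wrist view has the bar upright at column 321, from about row 210 to row 275, so the yaw matches. The skirt's centre is near (322,240).

Run:
```python
from h import *
import pickle;c=pickle.load(open("w1.pkl","rb"))
print(at_z(c,321.5,238,93),at_z(c,321.5,210,117),at_z(c,321.5,275,117), at_z(c,228,215,70))
```

```text
[494.2272834   74.41978784  93.        ] [506.52860683  99.31419062 117.        ] [482.99624277  51.69409408 117.        ] [424.47161944 127.24360637  70.        ]
```

>>> {"name": "jog_arm", "arguments": {
  "plan": [0,0.0005,-0.03,0,0,0,0,0.0005,-0.055,0,0,0,0,0.0005,-0.07,0,0,0,0,0.0005,-0.078,0,0,0,0,0.0005,-0.082,0,0,0,0,0.0005,-0.085,0,0,0,0,0.0005,-0.085,0,0,0,0,0.0005,-0.085,0,0,0]
}}

```text
clock: 2.55
eef_pos: [494.4, 73.2, 96.8]
eef_rot: [3.141, -0.0, 1.108]
wrist_force: [-0.5, -1.4, -0.6]
finger_gap: 59.6
finger_force: 0.0
```

>>> {"name": "jog_arm", "arguments": {
  "plan": [0,0,0,0,0,0,0,0,0,0,0,0,0,0,0,0,0,0,0,0,0,0,0,0,0,0,0,0,0,0,0,0,0,0,0,0,0,0,0,0,0,0,0,0,0,0,0,0],
  "claw": 0.008,
  "force": 30
}}

```text
clock: 3.35
eef_pos: [494.2, 73.1, 96.2]
eef_rot: [-3.142, 0.0, 1.108]
wrist_force: [0.8, 0.0, 0.1]
finger_gap: 8.2
finger_force: 0.0
```

A gap of 8.2 mm with no grip force doesn't fit a 14 mm bar, so I'll look.

Run:
```python
from h import *
p,d=camera("wrist");q,e=camera("scene")
a=cv2.resize(p[140:380,160:480],(400,300));b=cv2.resize(q[170:270,240:373],(400,300),interpolation=cv2.INTER_CUBIC)
cv2.imwrite("pics/w2.png",np.vstack([a,b])[:,:,::-1])
s=manip.read_state();print(s["finger_gap"],s["finger_force"],s["wrist_force"],s["moment"])
```

```text
7.91534398664446 0.0 [-0.37854075  0.25306031 -0.09543586] [-0.044726    0.13813422  0.03623868]
```

View pics/w2.png

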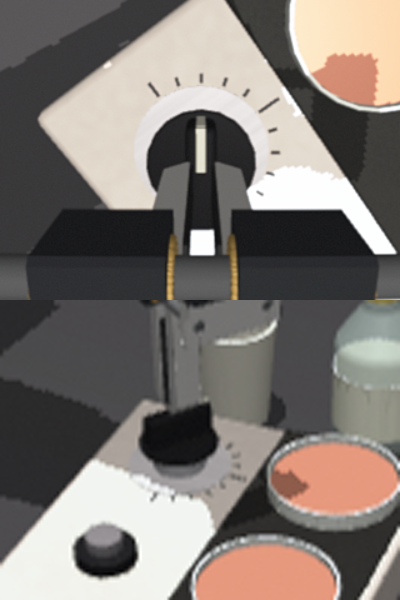

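Run:
```python
from h import *
def proj(c,P):
    q=rot(c).T@(np.array(P,float)-np.array(c["origin"]));x,y=q[0]/q[2],q[1]/q[2];k=1+c["k1"]*(x*x+y*y)
    return np.round([c["fx"]*x*k+c["cx"],c["fy"]*y*k+c["cy"],q[2]],1)
s=manip.read_state();t=s["eef_pos"];cw=get_calibration("wrist");cs=get_calibration("scene")
print(s["joints"],t,cw["origin"],cw["attitude"])
for n,P in(("tcp",t),("grasp",t+[0,0,19]),("up60",t+[0,0,60]),("bar top",[494.2,73,117]),("white end",[494.2+11.1,73+22.4,117]),("black end",[494.2-11.1,73-22.4,117]),("skirt",[494.2,73,93]),("axis70",[494.2,73,70])):
    print(n,"wrist",proj(cw,P),"scene",proj(cs,P), "crop", (proj(cw,P)[:2]-[160,140])*1.25,(proj(cs,P)[:2]-[240,170])*3)
p,d=camera("wrist");print("wrist finger depths");
for u,v in((300,290),(345,290),(310,275),(335,275),(321,255),(321,290),(321,310)):print(u,v,at_depth(cw,u,v,d).round(1),d[v,u])
q,e=camera("scene")
for u,v in((296,290),(300,300),(296,275),(303,275),(290,280),(305,290),(300,315)):print(u,v,at_depth(cs,u,v,e).round(1))
```

```text
[7.35784835e-02 2.79346565e-01 1.75815757e+00 3.10445534e-06
 1.10409204e+00 5.35983320e-01] [494.16300174  73.12563743  96.24329767] [524.30392655 133.52368753 299.24456613] [ 2.90418040e+00  3.66534281e-04 -4.61388067e-01]
tcp wrist [321.3 271.6 213.2] scene [ 298.7  214.3 1044.6] crop [201.625 164.5  ] [176.1 132.9]
grasp wrist [321.3 282.3 194.7] scene [ 298.3  206.8 1033.1] crop [201.625 177.875] [174.9 110.4]
up60 wrist [321.3 313.9 154.9] scene [ 297.4  190.2 1008.4] crop [201.625 217.375] [172.2  60.6]
bar top wrist [321.5 283.5 193. ] scene [ 298.3  206.2 1032. ] crop [201.875 179.375] [174.9 108.6]
white end wrist [321.4 239.8 187.2] scene [ 308.6  202.6 1042.2] crop [201.75 124.75] [205.8  97.8]
black end wrist [321.5 324.4 198.9] scene [ 287.7  209.8 1021.7] crop [201.875 230.5  ] [143.1 119.4]
skirt wrist [321.5 270.1 216.4] scene [ 298.8  215.6 1046.4] crop [201.875 162.625] [176.4 136.8]
axis70 wrist [321.5 259.6 238.7] scene [ 299.3  224.3 1060.3] crop [201.875 149.5  ] [177.9 162.9]
wrist finger depths
300 290 [489.5  85.6 150.2] 158.56502
345 290 [508.   76.6 150.7] 158.0752
310 275 [493.   83.9 129.3] 178.89197
335 275 [504.5  78.  128.8] 179.3818
321 255 [501.3  87.9 117.2] 188.97044
321 290 [492.2  69.6 116.8] 194.1154
321 310 [486.7  58.6 116.4] 197.443
296 290 [600.4 -92.8  63.3]
300 300 [607.3 -91.7  40.3]
296 275 [583.6 -67.7  73.3]
303 275 [596.7 -63.5  76.2]
290 280 [582.9 -86.1  74.7]
305 290 [617.  -87.5  67.3]
300 315 [606.8 -93.9   1.8]
```

Run:
```python
from h import *
cw=get_calibration("wrist");cs=get_calibration("scene");p,d=camera("wrist");q,e=camera("scene")
t=manip.read_state()["eef_pos"];a=np.radians(63.5);X=np.array([np.cos(a),np.sin(a)]);Y=np.array([np.sin(a),-np.cos(a)])
def loc(P):v=P[:2]-t[:2];return "%4d,%4d,%4d"%(v@X,v@Y,P[2])
print("wrist (along,across,z)")
for v in range(260,300,6):print(v,*[loc(at_depth(cw,u,v,d)) for u in range(285,360,6)],sep=" | ")
print("scene")
for v in range(184,226,3):print(v,*[loc(at_depth(cs,u,v,e)) for u in range(284,316,3)],sep=" | ")
b=cv2.resize(q[170:240,255:348],(797,600),interpolation=cv2.INTER_CUBIC);b=np.clip(b.astype(float)*1.8,0,255).astype('uint8');cv2.imwrite("pics/s3.png",b[:,:,::-1])
```

```text
wrist (along,across,z)
260 |    6, -22,  92 |    6, -18,  92 |    6, -15,  92 |    6, -11,  94 |   12,  -6, 114 |   13,  -3, 116 |   13,   0, 117 |   13,   3, 117 |    6,   7,  92 |    6,  10,  92 |    6,  14,  92 |    6,  18,  91 |    6,  22,  91
266 |    2, -22,  92 |    2, -18,  92 |    2, -15,  93 |    2, -11,  92 |    9,  -6, 115 |   10,  -3, 116 |   10,   0, 118 |    9,   3, 115 |    2,   7,  92 |    2,  11,  92 |    2,  14,  92 |    2,  18,  92 |    2,  22,  93
272 |   -1, -22,  92 |   -1, -19,  92 |   -1, -15,  92 |    9,  -9, 124 |    9,  -6, 124 |    6,  -3, 116 |    6,   0, 117 |    6,   3, 115 |    9,   6, 125 |    9,   9, 124 |   -1,  14,  92 |   -1,  18,  92 |   -1,  22,  92
278 |   -5, -22,  92 |    9, -15, 133 |    8, -12, 133 |    9,  -9, 133 |    9,  -6, 134 |    2,  -3, 115 |    3,   0, 117 |    2,   3, 116 |    9,   5, 133 |    8,   8, 133 |    8,  11, 132 |    9,  14, 134 |   -5,  22,  92
284 |   -9, -23,  91 |    9, -14, 143 |    9, -11, 142 |    9,  -8, 142 |    9,  -5, 142 |    0,  -3, 116 |    0,   0, 117 |    0,   3, 117 |    9,   5, 142 |    9,   8, 143 |  
[... 2477 characters left out ...]
  8, 108 |  -10,   7, 105 |   -2,   6, 102 |    3,   8, 100 |   10,   8,  98 |   17,   8,  95 |   24,   8,  92 |   46, -17,  69
217 |  -15, -41,  70 |  -23,  -8,  93 |  -23,   5, 101 |  -16,   5,  99 |  -10,   7,  97 |   -3,   6,  94 |    3,   7,  92 |    9,  10,  92 |   13,  15,  93 |   19,  17,  92 |   42,  -9,  67
220 |  -19, -33,  69 |  -27,  -1,  91 |  -23,   4,  93 |  -18,   8,  93 |  -12,   9,  92 |   -6,  13,  91 |   -2,  17,  92 |    4,  19,  91 |    8,  24,  92 |   16,  22,  88 |   34,   3,  70
223 |  -26, -20,  70 |  -20, -18,  70 |  -25,   8,  88 |  -23,  17,  92 |  -18,  20,  93 |  -11,  22,  91 |   -6,  25,  91 |   -2,  31,  93 |    6,  27,  87 |   23,  10,  70 |   28,  13,  70
```

View pics/s3.png

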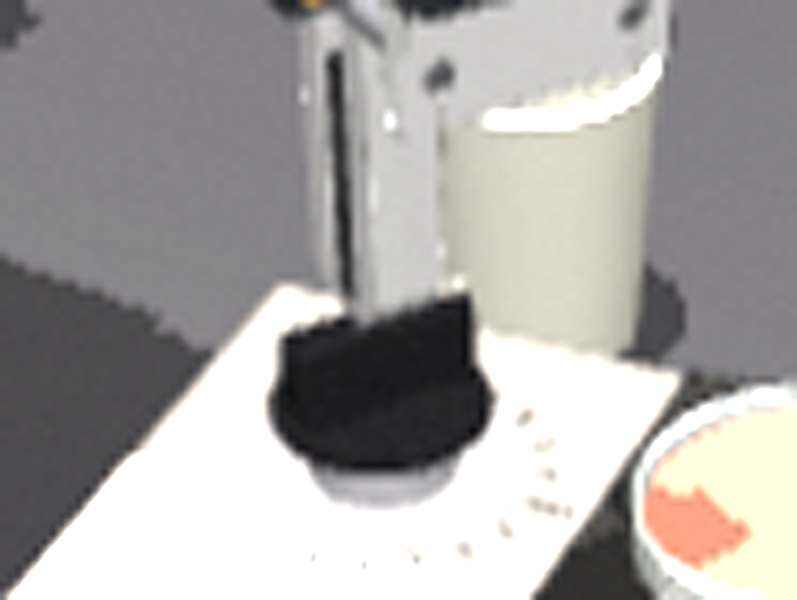

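The fingertips really end about 24 mm above the reported TCP, at z of about 120: in the scene crop they stop just above the bar's top. So they closed over the bar without touching it. I'll open, go down 23 mm and grip.

>>> {"name": "jog_arm", "arguments": {
  "plan": [0,0,0.003,0,0,0,0,0,0.003,0,0,0,0,0,0.003,0,0,0,0,0,0.003,0,0,0,0,0,0.003,0,0,0,0,0,0.003,0,0,0],
  "claw": 0.05
}}

```text
clock: 4.25
eef_pos: [494.1, 73.1, 99.2]
eef_rot: [-3.142, 0.0, 1.108]
wrist_force: [-1.1, -0.2, -0.3]
finger_gap: 49.4
finger_force: 0.0
```

Run:
```python
from h import *
s=manip.read_state();t=s["eef_pos"];print(t,s["finger_gap"],s["wrist_force"])
cw=get_calibration("wrist");p,d=camera("wrist")
# finger tip = lowest point of the front finger face (8-10 mm along from TCP)
a=np.radians(63.5);X=np.array([np.cos(a),np.sin(a)]);Y=np.array([np.sin(a),-np.cos(a)])
L=[]
for v in range(230,330):
  for u in range(220,420):
    P=at_depth(cw,u,v,d);w=P[:2]-t[:2]
    if abs(w@X-9)<2 and 15<abs(w@Y)<50 and P[2]>97:L.append((P[2],w@X,w@Y,u,v))
L=np.array(L);print(L[np.argsort(L[:,0])][:25].round(1))
```

```text
[494.13501701  73.11001262  99.20671555] 49.36028454778548 [-1.11454036 -0.1968905  -0.32805961]
[[122.9   7.6  25.4 368.  272. ]
 [123.3   8.3 -26.2 273.  271. ]
 [123.4   7.8  26.4 370.  272. ]
 [123.5   7.2 -24.6 276.  273. ]
 [123.5   8.9 -28.3 269.  270. ]
 [123.6   8.9 -26.7 272.  270. ]
 [123.6   7.9  24.7 367.  272. ]
 [123.6   7.9  25.8 369.  272. ]
 [123.7   7.4  24.7 367.  273. ]
 [123.7   7.3 -26.2 273.  273. ]
 [123.8   7.9 -25.1 275.  272. ]
 [123.9   9.1 -27.2 271.  270. ]
 [123.9   9.1 -27.7 270.  270. ]
 [123.9   7.4  25.8 369.  273. ]
 [124.1   8.  -25.6 274.  272. ]
 [124.1   7.4 -25.1 275.  273. ]
 [124.5   8.7  26.2 370.  271. ]
 [124.5   9.3  26.2 370.  270. ]
 [124.6   9.3  28.4 374.  270. ]
 [124.6   8.2 -26.1 273.  272. ]
 [124.7   9.4  26.7 371.  270. ]
 [124.8   9.4  27.2 372.  270. ]
 [124.8   8.8 -29.8 266.  271. ]
 [124.9   8.8 -28.1 269.  271. ]
 [124.9   8.8 -26.5 272.  271. ]]
```

The tips are at z≈123 with the TCP reported at 99.2, so the offset is about 24 mm. I'll go down 26 mm.

>>> {"name": "jog_arm", "arguments": {
  "plan": [0,0,-0.008,0,0,0,0,0,-0.014,0,0,0,0,0,-0.018,0,0,0,0,0,-0.021,0,0,0,0,0,-0.023,0,0,0,0,0,-0.025,0,0,0,0,0,-0.026,0,0,0,0,0,-0.026,0,0,0,0,0,-0.026,0,0,0]
}}

```text
clock: 5.2
eef_pos: [494.2, 73.1, 73.4]
eef_rot: [3.141, -0.0, 1.108]
wrist_force: [0.2, 0.0, -0.1]
finger_gap: 50.4
finger_force: 0.0
```

>>> {"name": "jog_arm", "arguments": {
  "plan": [0,0,0,0,0,0,0,0,0,0,0,0,0,0,0,0,0,0,0,0,0,0,0,0,0,0,0,0,0,0,0,0,0,0,0,0,0,0,0,0,0,0,0,0,0,0,0,0],
  "claw": 0.008,
  "force": 30
}}

```text
clock: 6.0
eef_pos: [493.7, 73.3, 73.2]
eef_rot: [-3.141, 0.0, 1.108]
wrist_force: [-4.0, 2.1, 2.4]
finger_gap: 13.7
finger_force: 30.0
```

Gripped at 13.7 mm with 30 N. I'll press down in small steps, easing the sideways force off too.

>>> {"name": "jog_arm", "arguments": {
  "plan": [-0.0004,0.0002,-0.001,0,0,0,-0.0004,0.0002,-0.002,0,0,0,-0.0004,0.0002,-0.003,0,0,0,-0.0004,0.0002,-0.003,0,0,0,-0.0004,0.0002,-0.003,0,0,0]
}}

```text
clock: 6.5
eef_pos: [493.7, 73.3, 70.1]
eef_rot: [-3.141, 0.0, 1.108]
wrist_force: [-3.6, 2.3, 1.4]
finger_gap: 13.9
finger_force: 30.0
```

>>> {"name": "jog_arm", "arguments": {
  "plan": [0,0,-0.0005,0,0,0,0,0,-0.0005,0,0,0,0,0,-0.0005,0,0,0]
}}

```text
clock: 6.8
eef_pos: [493.7, 73.3, 69.8]
eef_rot: [-3.142, -0.0, 1.108]
wrist_force: [-4.2, 1.6, 3.1]
finger_gap: 13.7
finger_force: 30.0
```

>>> {"name": "jog_arm", "arguments": {
  "plan": [0,0,-0.0005,0,0,0,0,0,-0.0005,0,0,0,0,0,-0.0005,0,0,0]
}}

```text
clock: 7.1
eef_pos: [493.8, 73.3, 69.4]
eef_rot: [-3.142, -0.0, 1.108]
wrist_force: [-4.6, 2.1, 5.8]
finger_gap: 14.0
finger_force: 30.0
```

```bash
cat > f.py <<'E'
from h import *
F=[];M=[];Z=[];Yw=[]
for i in range(3):
    s=manip.read_state();F.append(s["wrist_force"]);M.append(s["moment"]);Z.append(s["eef_pos"]);Yw.append(s["eef_rot"][2]);camera("top")
print(s["clock"],np.mean(F,0).round(2),np.mean(M,0).round(3),np.mean(Z,0).round(2),np.degrees(np.mean(Yw)).round(2),s["finger_force"])
E
python3 f.py
```

```text
7.2 [-4.53  1.97  5.66] [0.221 0.948 0.025] [493.75  73.34  69.37] 63.5 29.999937415122986
```

>>> {"name": "jog_arm", "arguments": {
  "plan": [0,0,-0.0003,0,0,0,0,0,-0.0003,0,0,0,0,0,-0.0003,0,0,0]
}}

```text
clock: 7.55
eef_pos: [493.8, 73.4, 69.2]
eef_rot: [3.141, -0.0, 1.108]
wrist_force: [-4.8, 1.5, 7.7]
finger_gap: 13.8
finger_force: 30.0
```

```bash
python3 f.py
```

```text
7.65 [-5.02  1.18  7.47] [0.211 1.144 0.023] [493.8   73.36  69.25] 63.5 30.001284778118134
```

The force rises steeply, about 15 N per measured mm, so this is the stop at roughly 4 mm. I'm aiming for about 12 N.

>>> {"name": "jog_arm", "arguments": {
  "plan": [0,0,-0.0002,0,0,0,0,0,-0.0004,0,0,0,0,0,-0.0004,0,0,0,0,0,-0.0004,0,0,0]
}}

```text
clock: 8.1
eef_pos: [493.7, 73.3, 68.5]
eef_rot: [-3.142, 0.0, 1.108]
wrist_force: [-3.1, 2.1, 1.7]
finger_gap: 13.9
finger_force: 30.0
```

```bash
python3 f.py
```

```text
8.2 [-3.38  2.08  3.17] [0.26  0.696 0.002] [493.74  73.33  68.47] 63.5 30.000149309635162
```

The force dropped, so either the pads slipped or the dial was sticking. I'll check the bar's height from the depth.

```bash
cat > bz.py <<'E'
from h import *
cs=get_calibration("scene");a=np.radians(63.5);X=np.array([np.cos(a),np.sin(a)])
W=[]
for i in range(3):
    q,e=camera("scene"); S=[];B=[]
    for v in range(198,232):
        for u in range(280,325):
            if e[v,u]<=0: continue
            P=at_depth(cs,u,v,e);w=P[:2]-[494.2,73]
            r=np.hypot(*w)
            Y=w@[X[1],-X[0]]
            if r<27 and Y>11 and P[2]<100 and P[2]>76:S.append(P[2])
            if 33<r<50 and 60<P[2]<76:B.append(P[2])
    W.append((np.median(S),np.median(B),len(S)))
print("skirt, deck",np.round(W,2),"unpressed skirt should be 23 above deck")
E
python3 bz.py
python3 - <<'E'
from h import *
cw=get_calibration("wrist");p,d=camera("wrist");t=manip.read_state()["eef_pos"];a=np.radians(63.5);X=np.array([np.cos(a),np.sin(a)]);Y=np.array([X[1],-X[0]])
T=[];S=[];D=[]
for v in range(180,330):
  for u in range(230,410):
    P=at_depth(cw,u,v,d);w=P[:2]-[494.2,73];r=np.hypot(*w)
    if 12<w@X<23 and abs(w@Y)<4 and 98<P[2]<121:T.append(P[2])
    if r<26 and 10<abs(w@Y) and w@X>10 and P[2]<97:S.append(P[2])
    if 45<r<55 and w@X>10 and P[2]<75:D.append(P[2])
print("wrist bar top, skirt, deck",np.median(T),np.median(S),np.median(D))
E
```

```text
skirt, deck [[87.78 69.95 93.  ]
 [87.81 69.81 95.  ]
 [88.13 70.01 92.  ]] unpressed skirt should be 23 above deck
wrist bar top, skirt, deck 112.06541496915975 87.79784673518517 69.54237352972876
```

The dial has sunk about 5 mm together with the fingers, so there's no slip. That rise was a sticky spot and not the stop, so I'll keep pressing.

>>> {"name": "jog_arm", "arguments": {
  "plan": [0,0,-0.0004,0,0,0,0,0,-0.0004,0,0,0,0,0,-0.0004,0,0,0]
}}

```text
clock: 8.75
eef_pos: [493.8, 73.3, 68.1]
eef_rot: [-3.142, 0.0, 1.108]
wrist_force: [-4.2, 2.0, 2.9]
finger_gap: 13.8
finger_force: 30.0
```

>>> {"name": "jog_arm", "arguments": {
  "plan": [0,0,-0.0004,0,0,0,0,0,-0.0004,0,0,0,0,0,-0.0004,0,0,0]
}}

```text
clock: 9.05
eef_pos: [493.8, 73.3, 67.8]
eef_rot: [-3.142, -0.0, 1.108]
wrist_force: [-5.0, 1.5, 4.8]
finger_gap: 13.6
finger_force: 30.0
```

>>> {"name": "jog_arm", "arguments": {
  "plan": [0,0,-0.0004,0,0,0,0,0,-0.0004,0,0,0,0,0,-0.0004,0,0,0]
}}

```text
clock: 9.35
eef_pos: [493.8, 73.3, 67.3]
eef_rot: [-3.142, -0.0, 1.108]
wrist_force: [-4.2, 2.7, 3.6]
finger_gap: 13.6
finger_force: 30.0
```

>>> {"name": "jog_arm", "arguments": {
  "plan": [-0.0005,0.0002,-0.0004,0,0,0,-0.0005,0.0002,-0.0004,0,0,0,-0.0005,0.0002,-0.0004,0,0,0]
}}

```text
clock: 9.65
eef_pos: [493.7, 73.4, 67.2]
eef_rot: [3.14, -0.0, 1.108]
wrist_force: [-0.3, 0.1, 4.1]
finger_gap: 13.5
finger_force: 30.0
```

>>> {"name": "jog_arm", "arguments": {
  "plan": [0,0,-0.0004,0,0,0,0,0,-0.0004,0,0,0,0,0,-0.0004,0,0,0]
}}

```text
clock: 9.95
eef_pos: [493.7, 73.4, 66.8]
eef_rot: [3.141, -0.0, 1.108]
wrist_force: [-0.7, 0.0, 5.2]
finger_gap: 13.9
finger_force: 30.0
```

>>> {"name": "jog_arm", "arguments": {
  "plan": [0,0,-0.0004,0,0,0,0,0,-0.0004,0,0,0,0,0,-0.0004,0,0,0]
}}

```text
clock: 10.25
eef_pos: [493.7, 73.4, 66.3]
eef_rot: [3.141, -0.0, 1.108]
wrist_force: [0.6, -0.9, 4.7]
finger_gap: 13.3
finger_force: 30.0
```

```bash
python3 f.py
```

```text
10.35 [ 1.02 -1.19  4.51] [-0.361 -0.226  0.069] [493.65  73.39  66.32] 63.5 30.002179741859436
```

The side force is gone and the push follows the spring (about 5 N at 6.8 mm). I'll continue.

>>> {"name": "jog_arm", "arguments": {
  "plan": [0,0,-0.0004,0,0,0,0,0,-0.0004,0,0,0,0,0,-0.0004,0,0,0]
}}

```text
clock: 10.7
eef_pos: [493.7, 73.4, 65.9]
eef_rot: [3.141, -0.0, 1.108]
wrist_force: [3.4, -1.4, 4.0]
finger_gap: 13.5
finger_force: 30.0
```

>>> {"name": "jog_arm", "arguments": {
  "plan": [0,0,-0.0004,0,0,0,0,0,-0.0004,0,0,0,0,0,-0.0004,0,0,0]
}}

```text
clock: 11.0
eef_pos: [493.7, 73.4, 65.7]
eef_rot: [3.141, -0.0, 1.108]
wrist_force: [2.6, -2.2, 7.2]
finger_gap: 14.0
finger_force: 30.0
```

>>> {"name": "jog_arm", "arguments": {
  "plan": [0,0,-0.0004,0,0,0,0,0,-0.0004,0,0,0,0,0,-0.0004,0,0,0]
}}

```text
clock: 11.3
eef_pos: [493.6, 73.4, 65.2]
eef_rot: [3.141, -0.0, 1.108]
wrist_force: [2.7, -1.8, 6.2]
finger_gap: 13.9
finger_force: 30.0
```

>>> {"name": "jog_arm", "arguments": {
  "plan": [0.0002,-0.0001,-0.0004,0,0,0,0.0002,-0.0001,-0.0004,0,0,0,0.0002,-0.0001,-0.0004,0,0,0]
}}

```text
clock: 11.6
eef_pos: [493.6, 73.4, 64.5]
eef_rot: [3.141, -0.0, 1.108]
wrist_force: [3.4, -2.0, 3.0]
finger_gap: 13.7
finger_force: 30.0
```

>>> {"name": "jog_arm", "arguments": {
  "plan": [0,0,-0.0003,0,0,0,0,0,-0.0003,0,0,0,0,0,-0.0003,0,0,0]
}}

```text
clock: 11.9
eef_pos: [493.7, 73.4, 64.4]
eef_rot: [3.141, -0.0, 1.108]
wrist_force: [3.5, -1.3, 5.0]
finger_gap: 13.9
finger_force: 30.0
```

>>> {"name": "jog_arm", "arguments": {
  "plan": [0,0,-0.0003,0,0,0,0,0,-0.0003,0,0,0,0,0,-0.0003,0,0,0]
}}

```text
clock: 12.2
eef_pos: [493.6, 73.4, 64.2]
eef_rot: [3.141, -0.0, 1.108]
wrist_force: [1.3, -1.2, 7.0]
finger_gap: 13.8
finger_force: 30.0
```

```bash
python3 f.py
```

```text
12.3 [ 1.94 -1.43  7.12] [-0.464 -0.371  0.031] [493.67  73.42  64.23] 63.5 30.001231133937836
```

>>> {"name": "jog_arm", "arguments": {
  "plan": [0.0002,-0.0001,-0.0003,0,0,0,0.0002,-0.0001,-0.0003,0,0,0,0.0002,-0.0001,-0.0003,0,0,0]
}}

```text
clock: 12.65
eef_pos: [493.7, 73.4, 63.9]
eef_rot: [3.142, -0.0, 1.108]
wrist_force: [1.0, -0.8, 7.7]
finger_gap: 13.7
finger_force: 30.0
```

>>> {"name": "jog_arm", "arguments": {
  "plan": [0,0,-0.0003,0,0,0,0,0,-0.0003,0,0,0,0,0,-0.0003,0,0,0]
}}

```text
clock: 12.95
eef_pos: [493.7, 73.4, 63.5]
eef_rot: [3.142, -0.0, 1.108]
wrist_force: [0.4, -0.6, 7.5]
finger_gap: 13.4
finger_force: 30.0
```

```bash
python3 f.py
```

```text
13.05 [ 0.72 -1.07  7.14] [-0.341 -0.186  0.004] [493.66  73.4   63.55] 63.5 30.004573166370392
```

>>> {"name": "jog_arm", "arguments": {
  "plan": [0,0,-0.0003,0,0,0,0,0,-0.0003,0,0,0,0,0,-0.0003,0,0,0]
}}

```text
clock: 13.4
eef_pos: [493.7, 73.4, 63.4]
eef_rot: [3.142, -0.0, 1.108]
wrist_force: [0.1, 0.0, 9.1]
finger_gap: 13.9
finger_force: 30.0
```

>>> {"name": "jog_arm", "arguments": {
  "plan": [0,0,-0.0003,0,0,0,0,0,-0.0003,0,0,0,0,0,-0.0003,0,0,0]
}}

```text
clock: 13.7
eef_pos: [493.7, 73.4, 63.3]
eef_rot: [3.141, -0.0, 1.108]
wrist_force: [-1.0, -0.9, 12.0]
finger_gap: 13.9
finger_force: 30.0
```

>>> {"name": "jog_arm", "arguments": {
  "plan": [0,0,-0.0003,0,0,0,0,0,-0.0003,0,0,0,0,0,-0.0003,0,0,0]
}}

```text
clock: 14.0
eef_pos: [493.7, 73.4, 63.2]
eef_rot: [3.141, -0.0, 1.108]
wrist_force: [-2.0, -0.7, 14.5]
finger_gap: 14.0
finger_force: 30.0
```

```bash
python3 f.py
```

```text
14.1 [-2.37 -0.88 14.06] [-0.38   0.438  0.016] [493.74  73.42  63.15] 63.51 30.002211034297943
```

The rise is sustained this time: the stop is at about 9.8 mm depth with 14 N. I'll back off slightly to about 12 N, then try a small clockwise turn.

>>> {"name": "jog_arm", "arguments": {
  "plan": [-0.0002,-0.0001,0.0002,0,0,0,-0.0002,-0.0001,0.0002,0,0,0,-0.0002,-0.0001,0.0002,0,0,-1,-0.0002,-0.0001,0.0002,0,0,-2,-0.0002,-0.0001,0.0002,0,0,-3,-0.0002,-0.0001,0.0002,0,0,-4,-0.0002,-0.0001,0.0002,0,0,-4]
}}

```text
clock: 14.85
eef_pos: [493.8, 73.4, 63.2]
eef_rot: [3.141, -0.0, 1.039]
wrist_force: [0.4, -0.8, 10.4]
finger_gap: 13.9
finger_force: 30.1
```

```bash
python3 f.py
```

```text
14.95 [ 0.14  0.11 10.37] [-0.384 -0.029  0.367] [493.75  73.36  63.24] 59.53 30.14386296272278
```

Moment 0.37 N m at 4° is more than a click needs. Before turning further I'll check from the wrist picture whether the dial follows.

```bash
cat > yaw.py <<'E'
from h import *
s=manip.read_state();cw=get_calibration("wrist");p,d=camera("wrist")
t=s["eef_pos"];A=[]
for i in range(3):
    L=[]
    for v in range(200,300):
        for u in range(296,348):
            g=float(p[v,u].mean())
            if d[v,u]<=0: continue
            P=at_depth(cw,u,v,d)
            if 100<P[2]<113 and g>90: P=at_z(cw,u,v,107); L.append((P[0],P[1],g))
    L=np.array(L)
    m=np.average(L[:,:2],axis=0,weights=L[:,2]);Q=(L[:,:2]-m)
    w,V=np.linalg.eigh(Q.T@Q);k=V[:,1]*np.sign(V[1,1] if abs(V[1,1])>.3 else V[0,1])
    A.append(np.degrees(np.arctan2(k[1],k[0])))
    p,d=camera("wrist")
print("mark",m.round(1),len(L),"bar yaw",np.round(A,2),"tool yaw",np.degrees(s["eef_rot"][2]).round(2),"long",np.sqrt(w[1]/len(L)*12).round(1),"wide",np.sqrt(w[0]/len(L)*12).round(1))
E
python3 yaw.py
python3 - <<'E'
from h import *
p,d=camera("wrist");cv2.imwrite("pics/w4.png",cv2.resize(p[200:340,250:400],(640,597),interpolation=cv2.INTER_CUBIC)[:,:,::-1])
E
```

```text
mark [500.4  85.1] 584 bar yaw [72.24 66.66 76.81] tool yaw 59.54 long 21.0 wide 19.6
```

View pics/w4.png

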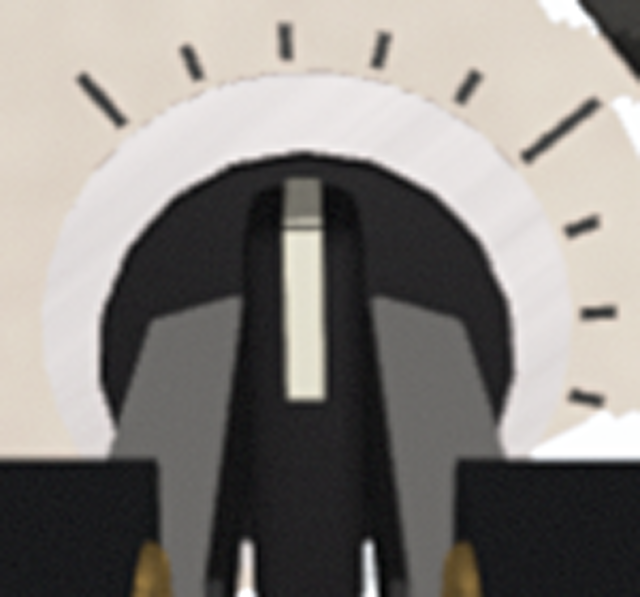

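The mark leans about 1.2° back against the tool, so the dial has turned only about 2.8° under 0.37 N m. It may still be on the tooth, so I'll undo the turn and press a bit firmer.

>>> {"name": "jog_arm", "arguments": {
  "plan": [0,0,0,0,0,2,0,0,0,0,0,4,0,0,0,0,0,4,0,0,0,0,0,4]
}}

```text
clock: 15.65
eef_pos: [493.7, 73.4, 63.3]
eef_rot: [3.141, -0.001, 1.108]
wrist_force: [-0.2, -0.8, 12.2]
finger_gap: 13.4
finger_force: 30.0
```

```bash
python3 f.py;python3 bz.py
```

```text
15.75 [ 0.77 -0.72 12.15] [-0.256 -0.083 -0.018] [493.69  73.39  63.26] 63.51 30.001552999019623
skirt, deck [[ 83.31  69.95 103.  ]
 [ 82.7   69.81 103.  ]
 [ 82.88  69.88 109.  ]] unpressed skirt should be 23 above deck
```

>>> {"name": "jog_arm", "arguments": {
  "plan": [0,0,-0.0002,0,0,0,0,0,-0.0002,0,0,0,0,0,-0.0002,0,0,0]
}}

```text
clock: 16.25
eef_pos: [493.7, 73.4, 63.2]
eef_rot: [3.141, -0.001, 1.108]
wrist_force: [-1.3, 0.5, 13.4]
finger_gap: 14.0
finger_force: 30.0
```

```bash
python3 f.py
```

```text
16.35 [-0.8   0.16 12.45] [-0.226  0.331  0.005] [493.71  73.41  63.19] 63.51 29.99590516090393
```

>>> {"name": "jog_arm", "arguments": {
  "plan": [0,0,-0.0001,0,0,0,0,0,-0.0002,0,0,0,0,0,-0.0002,0,0,0]
}}

```text
clock: 16.7
eef_pos: [493.7, 73.4, 63.0]
eef_rot: [3.141, -0.001, 1.108]
wrist_force: [-0.8, -1.5, 12.5]
finger_gap: 14.0
finger_force: 30.0
```

```bash
python3 f.py
```

```text
16.8 [-1.09 -0.93 12.36] [-0.225  0.188  0.032] [493.69  73.39  62.96] 63.51 30.000424683094025
```

>>> {"name": "jog_arm", "arguments": {
  "plan": [0,0,0,0,0,0,0,0,0,0,0,0,0,0,-0.0001,0,0,0,0,0,-0.0002,0,0,0,0,0,-0.0002,0,0,0],
  "force": 50
}}

```text
clock: 17.35
eef_pos: [493.7, 73.4, 62.9]
eef_rot: [3.141, -0.001, 1.108]
wrist_force: [-2.2, -0.2, 13.8]
finger_gap: 13.4
finger_force: 50.0
```

```bash
python3 f.py; python3 bz.py
```

```text
17.45 [-1.42 -0.18 13.91] [-0.22   0.335  0.006] [493.72  73.4   62.86] 63.51 50.02055525779724
skirt, deck [[ 82.44  69.75 106.  ]
 [ 82.87  69.87 108.  ]
 [ 82.42  69.74 109.  ]] unpressed skirt should be 23 above deck
```

>>> {"name": "jog_arm", "arguments": {
  "plan": [0,0,0,0,0,-1,0,0,0,0,0,-2,0,0,0,0,0,-3,0,0,0,0,0,-3]
}}

```text
clock: 18.05
eef_pos: [493.8, 73.4, 62.8]
eef_rot: [3.141, -0.0, 1.056]
wrist_force: [-1.6, 0.2, 14.0]
finger_gap: 13.5
finger_force: 50.1
```

```bash
python3 f.py
```

```text
18.15 [-1.16 -0.6  13.53] [-0.456  0.174  0.289] [493.76  73.36  62.86] 60.52 50.07876098155975
```

```bash
cat > yaw.py <<'E'
from h import *
s=manip.read_state();cw=get_calibration("wrist");A=[]
for i in range(3):
    p,d=camera("wrist");g=p.mean(2);pts=[]
    for v in range(254,293):
        w=np.clip(g[v,312:331]-80,0,None)
        if w.sum()>200:pts.append(at_z(cw,(w*np.arange(312,331)).sum()/w.sum(),v,107)[:2])
    P=np.array(pts);k=np.linalg.svd(P-P.mean(0))[2][0];k=k*np.sign(k[0])
    A.append(np.degrees(np.arctan2(k[1],k[0])))
print(len(P),"bar yaw",np.round(A,2),"tool yaw",np.degrees(s["eef_rot"][2]).round(2),"clock",s["clock"])
E
python3 yaw.py
```

```text
39 bar yaw [61.41 61.43 61.39] tool yaw 60.54 clock 18.2
```

>>> {"name": "jog_arm", "arguments": {
  "plan": [0,0,0,0,0,1,0,0,0,0,0,2,0,0,0,0,0,3,0,0,0,0,0,3]
}}

```text
clock: 18.75
eef_pos: [493.7, 73.4, 62.9]
eef_rot: [3.141, -0.001, 1.109]
wrist_force: [-2.2, -0.2, 14.0]
finger_gap: 13.4
finger_force: 50.0
```

```bash
python3 f.py;python3 yaw.py
```

```text
18.85 [-1.69 -1.1  13.73] [-0.242  0.306 -0.013] [493.72  73.4   62.87] 63.52 49.999263882637024
39 bar yaw [63.63 63.59 63.63] tool yaw 63.51 clock 18.9
```

>>> {"name": "jog_arm", "arguments": {
  "plan": [0,0,0,0,0,-1,0,0,0,0,0,-1,0,0,0,0,0,-1]
}}

```text
clock: 19.35
eef_pos: [493.7, 73.4, 62.9]
eef_rot: [3.141, -0.001, 1.091]
wrist_force: [-2.0, 0.6, 13.4]
finger_gap: 13.5
finger_force: 50.0
```

```bash
python3 f.py;python3 yaw.py
```

```text
19.45 [-1.38 -0.   14.03] [-0.324  0.265  0.091] [493.74  73.38  62.86] 62.52 50.00236988067627
39 bar yaw [63.08 62.92 63.08] tool yaw 62.52 clock 19.5
```

>>> {"name": "jog_arm", "arguments": {
  "plan": [0,0,0,0,0,-1,0,0,0,0,0,-1,0,0,0,0,0,-1]
}}

```text
clock: 19.95
eef_pos: [493.8, 73.4, 62.9]
eef_rot: [3.141, -0.001, 1.074]
wrist_force: [-1.4, -0.3, 12.0]
finger_gap: 13.4
finger_force: 50.0
```

```bash
python3 f.py;python3 yaw.py
```

```text
20.05 [-1.36 -0.3  13.79] [-0.37   0.241  0.213] [493.76  73.37  62.86] 61.53 50.02463221549988
39 bar yaw [62.08 62.   62.08] tool yaw 61.53 clock 20.1
```

Torque grows about 0.12 N m per degree of bar angle beyond about 1° and doesn't depend on the push, so that looks like the tooth, still locked. I'll straighten and press a little more, tracking dial depth and any pad slip through the wrist depth.

```bash
cat > f.py <<'E'
from h import *
F=[];M=[];Z=[];Yw=[];H=[];A=[]
for i in range(4):
    s=manip.read_state();cw=get_calibration("wrist");F.append(s["wrist_force"]);M.append(s["moment"]);Z.append(s["eef_pos"]);Yw.append(s["eef_rot"][2])
    p,d=camera("wrist");g=p.mean(2);pts=[]
    H.append(np.mean([at_depth(cw,u,v,d)[2] for v in range(256,300,2) for u in range(313,331,2) if d[v,u]>0 and abs(at_depth(cw,u,v,d)[2]-107)<7]))
    for v in range(254,293):
        w=np.clip(g[v,312:331]-80,0,None)
        if w.sum()>200:pts.append(at_z(cw,(w*np.arange(312,331)).sum()/w.sum(),v,107)[:2])
    P=np.array(pts);k=np.linalg.svd(P-P.mean(0))[2][0];k=k*np.sign(k[0]);A.append(np.degrees(np.arctan2(k[1],k[0])))
Z=np.mean(Z,0)
print(s["clock"],"F",np.mean(F,0).round(2),"M",np.mean(M,0).round(3),"tcp",Z.round(2),"tool",np.degrees(np.mean(Yw)).round(2),"bar yaw",np.mean(A).round(2),"bar top",np.mean(H).round(2),"+-",np.std(H).round(2),"rel",(np.mean(H)-Z[2]).round(2))
E
python3 f.py
```

```text
20.4 F [-1.41 -0.64 13.71] M [-0.378  0.184  0.214] tcp [493.77  73.38  62.87] tool 61.53 bar yaw 62.05 bar top 106.38 +- 0.05 rel 43.51
```

>>> {"name": "jog_arm", "arguments": {
  "plan": [0,0,0,0,0,1,0,0,0,0,0,2,0,0,-0.0001,0,0,2,0,0,-0.0001,0,0,2]
}}

```text
clock: 20.85
eef_pos: [493.7, 73.4, 62.9]
eef_rot: [3.141, -0.001, 1.108]
wrist_force: [-1.5, -0.8, 15.6]
finger_gap: 13.5
finger_force: 50.0
```

```bash
python3 f.py
```

```text
21.0 F [-1.96 -0.54 14.89] M [-0.269  0.342 -0.004] tcp [493.73  73.4   62.83] tool 63.51 bar yaw 63.61 bar top 106.34 +- 0.03 rel 43.51
```

>>> {"name": "jog_arm", "arguments": {
  "plan": [0,0,-0.0001,0,0,0,0,0,-0.0002,0,0,0,0,0,-0.0002,0,0,0]
}}

```text
clock: 21.35
eef_pos: [493.8, 73.4, 62.8]
eef_rot: [3.141, -0.001, 1.108]
wrist_force: [-3.0, 0.1, 15.3]
finger_gap: 13.9
finger_force: 50.0
```

```bash
python3 f.py
```

```text
21.5 F [-2.18 -0.54 16.41] M [-0.252  0.565 -0.005] tcp [493.75  73.4   62.77] tool 63.51 bar yaw 63.66 bar top 106.25 +- 0.02 rel 43.48
```

Force climbs 1.5 N per 0.1 mm with no pad slip, so this really is the stop. I'll ease to about 11.5 N and turn slowly, keeping total torque under 0.44 N m, which is safe even if the tooth took all of it.

>>> {"name": "jog_arm", "arguments": {
  "plan": [-0.0001,0,0.0003,0,0,0,-0.0002,0,0.0006,0,0,0,-0.0002,0,0.0006,0,0,-1,-0.0002,0,0.0006,0,0,-2,-0.0002,0,0.0006,0,0,-3,-0.0002,0,0.0006,0,0,-3.5,-0.0002,0,0.0006,0,0,-4,-0.0002,0,0.0006,0,0,-4]
}}

```text
clock: 22.35
eef_pos: [493.8, 73.3, 63.2]
eef_rot: [3.14, -0.001, 1.039]
wrist_force: [-0.6, -0.7, 13.4]
finger_gap: 13.2
finger_force: 50.0
```

```bash
python3 f.py
```

```text
22.5 F [ 0.5  -0.54 13.07] M [-0.394 -0.09   0.227] tcp [493.78  73.34  63.18] tool 59.52 bar yaw 60.15 bar top 106.7 +- 0.03 rel 43.52
```

Now the bar follows to 3.45° with only 0.23 N m, so it is unlocked. I'll turn on in small steps.

>>> {"name": "jog_arm", "arguments": {
  "plan": [0,0,0,0,0,-1,0,0,0,0,0,-2,0,0,0,0,0,-2]
}}

```text
clock: 22.85
eef_pos: [493.8, 73.3, 63.1]
eef_rot: [3.14, -0.001, 1.003]
wrist_force: [1.9, -1.2, 10.7]
finger_gap: 13.7
finger_force: 50.0
```

```bash
python3 f.py
```

```text
23.0 F [ 1.45 -0.84 11.12] M [-0.353 -0.303  0.014] tcp [493.78  73.33  63.09] tool 57.49 bar yaw 57.55 bar top 106.6 +- 0.03 rel 43.51
```

It's free. I'm turning click by click, checking the push each time.

>>> {"name": "jog_arm", "arguments": {
  "plan": [0,0,0,0,0,-2,0,0,0,0,0,-4,0,0,0,0,0,-6,0,0,0,0,0,-8,0,0,0,0,0,-10,0,0,0,0,0,-12,0,0,0,0,0,-12]
}}

```text
clock: 23.75
eef_pos: [494.0, 73.2, 63.3]
eef_rot: [3.14, -0.001, 0.793]
wrist_force: [1.0, -2.7, 14.1]
finger_gap: 13.6
finger_force: 50.0
```

```bash
python3 f.py
```

```text
23.9 F [ 1.44 -1.97 14.35] M [-0.573 -0.148  0.025] tcp [493.99  73.21  63.31] tool 45.48 bar yaw 45.52 bar top 106.8 +- 0.05 rel 43.49
```

>>> {"name": "jog_arm", "arguments": {
  "plan": [0.0001,-0.0002,0.0003,0,0,-2,0.0001,-0.0002,0.0003,0,0,-4,0.0001,-0.0002,0.0003,0,0,-6,0.0001,-0.0002,0.0003,0,0,-8,0.0001,-0.0002,0.0003,0,0,-9,0.0001,-0.0002,0.0003,0,0,-9]
}}

```text
clock: 24.55
eef_pos: [494.1, 73.0, 63.5]
eef_rot: [3.141, -0.002, 0.637]
wrist_force: [2.0, -1.2, 10.5]
finger_gap: 13.4
finger_force: 50.0
```

```bash
python3 f.py
```

```text
24.7 F [ 2.19 -1.97 10.3 ] M [-0.491 -0.426 -0.021] tcp [494.08  73.05  63.44] tool 36.49 bar yaw 36.58 bar top 106.97 +- 0.06 rel 43.53
```

>>> {"name": "jog_arm", "arguments": {
  "plan": [0,0,0,0,0,-2,0,0,0,0,0,-4,0,0,0,0,0,-6,0,0,0,0,0,-8,0,0,0,0,0,-9,0,0,0,0,0,-9]
}}

```text
clock: 25.35
eef_pos: [494.1, 72.9, 63.5]
eef_rot: [3.141, -0.002, 0.479]
wrist_force: [3.4, -3.3, 10.7]
finger_gap: 13.6
finger_force: 50.0
```

```bash
python3 f.py
```

```text
25.5 F [ 3.07 -2.73 11.12] M [-0.59  -0.419 -0.002] tcp [494.15  72.93  63.5 ] tool 27.49 bar yaw 27.6 bar top 106.97 +- 0.03 rel 43.47
```

>>> {"name": "jog_arm", "arguments": {
  "plan": [0.0003,-0.0003,-0.0001,0,0,-2,0.0003,-0.0003,-0.0001,0,0,-4,0.0003,-0.0003,-0.0001,0,0,-6,0.0003,-0.0003,-0.0001,0,0,-8,0.0003,-0.0003,-0.0001,0,0,-9,0.0003,-0.0003,-0.0001,0,0,-9]
}}

```text
clock: 26.15
eef_pos: [494.2, 72.7, 63.3]
eef_rot: [3.141, -0.001, 0.322]
wrist_force: [1.5, -2.0, 11.7]
finger_gap: 13.7
finger_force: 50.0
```

```bash
python3 f.py
```

```text
26.3 F [ 1.75 -1.64 11.78] M [-0.327 -0.244 -0.025] tcp [494.19  72.73  63.29] tool 18.49 bar yaw 18.57 bar top 106.79 +- 0.03 rel 43.5
```

>>> {"name": "jog_arm", "arguments": {
  "plan": [0,0,0,0,0,-2,0,0,0,0,0,-4,0,0,0,0,0,-6,0,0,0,0,0,-8,0,0,0,0,0,-9,0,0,0,0,0,-9]
}}

```text
clock: 26.95
eef_pos: [494.2, 72.6, 63.3]
eef_rot: [3.141, -0.001, 0.165]
wrist_force: [1.8, -2.8, 10.5]
finger_gap: 13.3
finger_force: 50.0
```

```bash
python3 f.py
```

```text
27.1 F [ 1.74 -2.97 11.29] M [-0.639 -0.179 -0.015] tcp [494.24  72.59  63.32] tool 9.49 bar yaw 9.63 bar top 106.85 +- 0.03 rel 43.53
```

At setting 5 (yaw 9.6°, zero torque). I'll let it rise with the hand, then open and retreat upwards.

>>> {"name": "jog_arm", "arguments": {
  "plan": [0,0,0.001,0,0,0,0,0,0.002,0,0,0,0,0,0.0035,0,0,0,0,0,0.005,0,0,0,0,0,0.0065,0,0,0,0,0,0.008,0,0,0,0,0,0.009,0,0,0,0,0,0.009,0,0,0]
}}

```text
clock: 27.95
eef_pos: [494.1, 72.6, 71.7]
eef_rot: [3.141, -0.001, 0.166]
wrist_force: [4.3, -2.8, 4.8]
finger_gap: 14.0
finger_force: 50.0
```

```bash
python3 f.py
```

```text
28.1 F [ 4.79 -2.07  5.27] M [-0.566 -0.795 -0.008] tcp [494.14  72.57  71.77] tool 9.5 bar yaw 9.66 bar top 113.79 +- 0.05 rel 42.02
```

>>> {"name": "jog_arm", "arguments": {
  "plan": [0,0,0,0,0,0,0,0,0,0,0,0,0,0,0,0,0,0,0,0,0,0,0,0,0,0,0,0,0,0,0,0,0,0,0,0],
  "claw": 0.04
}}

```text
clock: 28.75
eef_pos: [493.6, 72.7, 71.5]
eef_rot: [-3.142, 0.0, 0.166]
wrist_force: [0.1, 0.1, -0.2]
finger_gap: 40.2
finger_force: 0.0
```

>>> {"name": "jog_arm", "arguments": {
  "plan": [0,0,0.01,0,0,0,0,0,0.03,0,0,0,0,0,0.06,0,0,0,0,0,0.09,0,0,0,0,0,0.09,0,0,0,0,0,0.09,0,0,0]
}}

```text
clock: 29.35
eef_pos: [493.8, 72.7, 162.2]
eef_rot: [3.141, -0.001, 0.166]
wrist_force: [-0.2, -0.1, -0.9]
finger_gap: 39.7
finger_force: 0.0
```

Run:
```python
from h import *
s=manip.read_state();cw=get_calibration("wrist");t=s["eef_pos"];print(t,s["clock"],s["wrist_force"])
p,d=camera("wrist");cv2.imwrite("pics/w5.png",p[:,:,::-1])
a=np.radians(9.6);X=np.array([np.cos(a),np.sin(a)]);Y=np.array([-X[1],X[0]]);T=[];S=[]
for v in range(150,330):
  for u in range(250,390):
    if d[v,u]<=0: continue
    P=at_depth(cw,u,v,d);w=P[:2]-[494.2,73]
    if -20<w@X<23 and abs(w@Y)<4 and 95<P[2]<125:T.append(P[2])
    if np.hypot(*w)<26 and abs(w@Y)>10 and 75<P[2]<100:S.append(P[2])
print("bar top",np.median(T),"skirt",np.median(S))
```

```text
[493.78296851  72.74989068 162.15943683] 29.35 [-0.19636815 -0.10067752 -0.85408717]
bar top 116.37645041740754 skirt 92.27918433341745
```

View pics/w5.png

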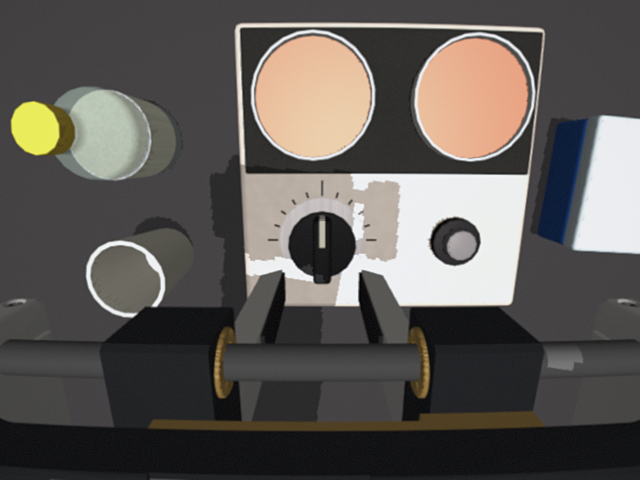

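The dial is up, with its bar top back at the unpressed height, and its mark on the longest tick at (322,187). The button is near (460,245). I'll close the fingers and go over it.

>>> {"name": "jog_arm", "arguments": {
  "plan": [0.0194,-0.1136,0,0,0,0,0.0194,-0.1136,0,0,0,0,0.0194,-0.1136,0,0,0,0,0.0194,-0.1136,0,0,0,0,0.0194,-0.1136,-0.03,0,0,0,0.0194,-0.1136,-0.06,0,0,0,0.0194,-0.1136,-0.075,0,0,0,0.0194,-0.1136,-0.083,0,0,0,0.0194,-0.1136,-0.086,0,0,0,0.0194,-0.1136,-0.086,0,0,0],
  "claw": 0
}}

```text
clock: 30.4
eef_pos: [513.2, -40.4, 75.8]
eef_rot: [-3.142, -0.0, 0.166]
wrist_force: [0.8, -0.1, 0.3]
finger_gap: 0.3
finger_force: 0.0
```

>>> {"name": "jog_arm", "arguments": {
  "plan": [0,0,-0.002,0,0,0,0,0,-0.004,0,0,0,0,0,-0.006,0,0,0,0,0,-0.006,0,0,0]
}}

```text
clock: 30.8
eef_pos: [513.0, -40.9, 69.4]
eef_rot: [-3.142, 0.0, 0.166]
wrist_force: [-0.8, -0.0, 0.2]
finger_gap: -0.0
finger_force: 0.0
```

>>> {"name": "jog_arm", "arguments": {
  "plan": [0,0,-0.001,0,0,0,0,0,-0.002,0,0,0,0,0,-0.003,0,0,0,0,0,-0.003,0,0,0]
}}

```text
clock: 31.2
eef_pos: [513.1, -40.9, 66.6]
eef_rot: [3.142, -0.0, 0.166]
wrist_force: [-0.4, -0.3, 2.7]
finger_gap: 0.4
finger_force: 1.1
```

>>> {"name": "jog_arm", "arguments": {
  "plan": [0,0,-0.001,0,0,0,0,0,-0.002,0,0,0,0,0,-0.002,0,0,0]
}}

```text
clock: 31.5
eef_pos: [513.2, -40.9, 64.6]
eef_rot: [3.141, -0.0, 0.166]
wrist_force: [0.1, -0.4, 3.0]
finger_gap: 0.5
finger_force: 1.7
```

>>> {"name": "jog_arm", "arguments": {
  "plan": [0,0,-0.001,0,0,0,0,0,-0.002,0,0,0,0,0,-0.002,0,0,0]
}}

```text
clock: 31.8
eef_pos: [513.2, -40.9, 62.6]
eef_rot: [3.142, -0.0, 0.166]
wrist_force: [0.2, -0.4, 4.2]
finger_gap: 0.4
finger_force: 2.3
```

Contact was near 68 and the force follows the button's spring. I'll press on to the bottom.

>>> {"name": "jog_arm", "arguments": {
  "plan": [0,0,-0.0006,0,0,0,0,0,-0.0012,0,0,0,0,0,-0.0012,0,0,0,0,0,-0.0012,0,0,0]
}}

```text
clock: 32.2
eef_pos: [513.2, -40.9, 61.9]
eef_rot: [3.141, -0.001, 0.166]
wrist_force: [-4.0, 0.4, 12.3]
finger_gap: 0.8
finger_force: 5.6
```

>>> {"name": "jog_arm", "arguments": {
  "plan": [0,0,-0.0004,0,0,0,0,0,-0.0008,0,0,0,0,0,-0.0008,0,0,0,0,0,-0.0008,0,0,0]
}}

```text
clock: 32.6
eef_pos: [513.3, -40.9, 61.8]
eef_rot: [3.141, -0.001, 0.166]
wrist_force: [-7.2, 0.7, 17.9]
finger_gap: 0.4
finger_force: 9.5
```

The button is on its bottom stop. I'll release it, retreat and check.

>>> {"name": "jog_arm", "arguments": {
  "plan": [0,0,0.003,0,0,0,0,0,0.01,0,0,0,0,0,0.04,0,0,0,0,0,0.09,0,0,0,0,0,0.12,0,0,0,0,0,0.12,0,0,0,0,0,0.12,0,0,0,0,0,0.12,0,0,0]
}}

```text
clock: 33.4
eef_pos: [512.4, -40.8, 179.1]
eef_rot: [-3.141, 0.002, 0.166]
wrist_force: [-0.3, 1.0, 0.1]
finger_gap: 0.6
finger_force: 0.0
```

Run:
```python
from h import *
s=manip.read_state();print(s["eef_pos"],s["clock"],s["wrist_force"],abs(s["qd"]).max())
cw=get_calibration("wrist");p,d=camera("wrist");cv2.imwrite("pics/w6.png",p[:,:,::-1])
B=[];T=[];M=[]
a=np.radians(9.6);X=np.array([np.cos(a),np.sin(a)]);Y=np.array([-X[1],X[0]])
for v in range(480):
  for u in range(640):
    if d[v,u]<=0: continue
    P=at_depth(cw,u,v,d);w=P[:2]-[494.2,73]
    if np.hypot(P[0]-513.2,P[1]+40.9)<10 and P[2]<100:B.append(P[2])
    if abs(w@X)<22 and abs(w@Y)<5 and 95<P[2]<125:
        T.append(P[2])
        if p[v,u].mean()>120:M.append((w@X,w@Y))
print("button",np.median(B) if B else None,len(B),"bar top",np.median(T),"mark",np.mean(M,0) if M else None)
```

```text
[512.37481988 -40.76166842 179.10355119] 33.4 [-0.33274211  0.95493799  0.14248722] 0.006344519052737643
button 91.64682910710553 412 bar top 116.33631970706665 mark [12.73690319 -0.7271128 ]
```

View pics/w6.png

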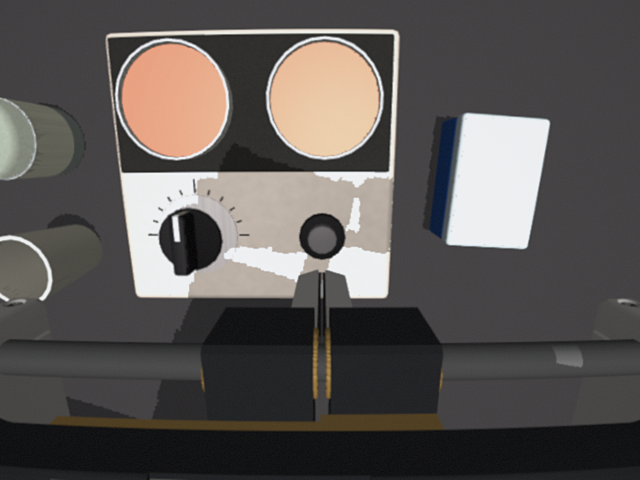

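The picture shows the button up at (322,236) with its top at about 91.6 mm. The dial at (190,240) is up at setting 5, and the arm is clear of everything.

```bash
python3 -c "
from cell import manip;print(manip.sign_off())"
```

```text
the job is handed in; nothing more can be done
None
```

The job is handed in at about 33 s of the 69 s allowed: the dial is at setting 5 and sprung back up, the start button was pressed fully and is up again, and I never contacted the bottle, tip box or beaker; sign-off returned no verdict.

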